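Index the sample changer, peel off the clipped tray and show it to the detector

TASK

Turn the sample changer's disc (the red peg is its handle) anticlockwise, seen from above, until it clicks into its detent, with the black line on the disc at the yellow pointer, and leave it there. Then take the blue tray by its white tab and peel it out of the steel base tray's spring catches, lifting the tab corner first while the opposite corner stays down, without pulling the base tray off the disc. Finish while still holding the blue tray level and still, centred over the detector's round window with its underside about 5 cm above it; do not touch the detector, and leave the yellow meter, wash bottle and amber jar where they stand.

Things in the scene. Friction and masses are not known exactly. Their poses are not given: they have to be found in the camera images.
- disc_mark (a point): Outer end of the black radial line on top of the changer's aluminium disc (250 mm across, its top 50 mm above the work surface, turning about the vertical axis through changer). Starts 60 to 96 degrees clockwise of the pointer. Light friction (under 1 N at the peg) keeps the disc where it is left; it has no stop near the detent.
- pointer (a point): Where disc_mark lies when the disc is in its detent: on the disc's rim, 125 mm from its axis, at the yellow pointer's tip, in the changer's own -y direction. The spring detent takes 2 to 4 N at the peg to enter or leave, and centres the disc over the last 2 degrees or so.
- changer: Beige fixed base. Origin on the work surface, on the disc's axis. With the disc in its detent the red peg lies 135 degrees anticlockwise from the changer's own x axis, and the white tab at 180 degrees (its own -x, roughly towards the robot). The black detent housing with the yellow pointer (36 x 32 mm, 62 mm high, 158 mm from the axis) is at its own -y.
- peg_top (a point): Centre of the top end of the red upright peg on the disc: round, 16 mm in diameter, 60 mm tall (its top is 110 mm above the work surface), 105 mm from the disc's axis. It moves with the disc; it does not turn on its own.
- base_tray: Steel open base tray, 120 x 120 x 20 mm, 0.85 kg, lying loose on the disc, centred on its axis between four 9 mm high black blocks. At each corner a black housing (top 31 mm above the tray's underside, 80 to 92 mm from its centre) holds a yellow spring ball that snaps over the blue tray's corner. Origin: centre of its underside, z up.
- blue_tray: Blue formed tray, about 0.08 kg, octagonal flange 120 x 120 mm, nested in the base tray. Origin: centre of its underside (14 mm above the base tray's underside when nested), z up. Pan 107 mm wide, 6 mm deep; flange at z 6 to 10 mm, rim up to 19 mm. Spring balls hold its four corners (in its diagonals, 72 mm out) with about 1 N each; a corner is free once raised 6 mm.
- tab_top (a point): Centre of the top of the white upright tab on the blue tray, in the tray's own +x+y corner direction, 59 mm from its centre. The tab is a plate 36 mm tall, 20 mm long in the radial (corner) direction and 10 mm thick across it; its top is 46 mm above the tray's origin. Take it from above, across the 10 mm. Lifting it turns the tray about the opposite corner.
- tray_far (a point): Edge of the blue tray's corner opposite the tab: in its own -x-y direction, 70 mm from its centre, 8.5 mm above its origin.
- base_far (a point): Where tray_far lies when nested: a point of the base tray 70 mm from its centre, 22.5 mm above its underside.
- detector: Fixed beige round detector standing face up, 96 mm across at the foot, 58 mm high, with a short connector stub to its own +x (reaching 96 mm from its axis). Origin under its centre.
- window (a point): Centre of the detector's dark round window (72 mm across, steel grid) on its top face, 58 mm above the work surface; looks up.
- wash_bottle: Bystander: white bottle with blue cap, 64 mm across, 150 mm tall. Origin under its centre.
- jar: Bystander: amber jar, 56 mm across, 70 mm tall. Origin under its centre.
- meter: Bystander: yellow meter box, 90 x 130 mm, 70 mm high, with a carrying handle up to 101 mm. Origin under its centre.
Not all that is in view belongs to the job. Leave any green or turquoise look-alike of the detector alone.

How it is judged:
On the way, in this order (a step that is already met when the one before it is completed fails the run):
1. the disc is turned into its detent, the blue tray still nested (horizontal distance between disc_mark and pointer below 0.009 m and distance between tray_far and base_far below 0.006 m and angle between blue_tray's own z axis and vertical below 0.05 rad), for 0.3 s.
2. the tab corner is lifted (tray tipped more than 6 degrees, tab end up) by the fingers while the opposite corner is still down (within 12 mm of its seat), disc in its detent (horizontal distance between disc_mark and pointer below 0.009 m and contact force between the fingers and blue_tray above 0.5 N and angle between blue_tray's own z axis and vertical above 0.105 rad and distance between tray_far and base_far below 0.012 m and z of tab_top in the frame of base_tray above 0.068 m), for 0.1 s.
At the end, for the whole second after the job is handed in: Fingers hold the blue tray still, level within 11 degrees, its underside's centre within 30 mm sideways of the window's centre and 20 to 80 mm above it, touching neither detector nor base tray; disc's line within 9 mm of the pointer; base tray in place (within 8 mm, under 5 mm raised) (horizontal distance between disc_mark and pointer below 0.009 m and contact force between the fingers and blue_tray above 0.5 N and z of blue_tray in the frame of window between 0.02 and 0.08 m and horizontal distance between blue_tray and window below 0.03 m and angle between blue_tray's own z axis and vertical below 0.2 rad and linear speed of blue_tray below 0.03 m/s and contact force between blue_tray and detector below 0.1 N and contact force between blue_tray and base_tray below 0.1 N and horizontal distance between base_tray and changer below 0.008 m and z of base_tray in the frame of changer below 0.055 m and angle between base_tray's own z axis and vertical below 0.05 rad); the arm keeps its last pose, push and grip.
It fails at once if the base tray is pulled off its place (its centre shifts by more than 12 mm) (distance of base_tray from where it was at the start of the episode above 0.012 m).
It fails at once if the detector is touched (over 1 N) (contact force between detector and anything else above 1 N).
It fails at once if a bystander is moved by more than 15 mm (distance of any of wash_bottle, jar, meter from where it was at the start of the episode above 0.015 m).
It also fails if it takes over 58 s, if anything falls off the work surface, if the arm or the gripper's body presses on something with over 40 N, if the wrist force passes 120 N, or if a joint passes its speed limit or range.

ROBOT

A 6-joint arm with a two-finger parallel gripper is mounted at the origin on the work surface. World frame = base frame: x ahead of the robot, y to its left, z up, the work surface at z = 0. Lengths are in m, angles in rad, forces in N, time in s.
With the tool pointing down it reaches from about 0.25 to 0.725 m from the base axis. Payload 4 kg.
Tool frame: the origin (TCP) lies on the mounting face of the last link; the fingertips stand 173 mm ahead of it and the grasp point (between the pads) lies 155 mm ahead of it; z points along the fingers, y is the line along which they close (so a half turn about z gives the same grasp; the last joint's range is limited). The gripper opens to 85 mm and grips with 20 to 120 N. Pads are 22 mm wide; open, the fingers measure 114 mm over their backs; the gripper's body (76 mm by 85 mm) begins 54 mm behind the grasp point. The pads swing forward as they close: fully open they stand 13 mm farther back than shut.
Start: joints at [-1.259, 0.241, 0.005, 1.335, 0, 1.571], TCP at [0.153, -0.476, 0.405] pointing down, gripper open.
Joint ranges: [-2.72, 2.72], [-1.05, 1.87], [-1.09, 1.28], [-1.99, 2.15], [-1.42, 1.44], [-3.14, 3.14]. Speed limits (rad/s): [2.79, 2.79, 3.14, 3.14, 3.14, 3.14].

INTERFACE

Orientations are given as a unit quaternion [w, x, y, z].
In Python, from rig import bot, optics gives the robot as it stands.
- The arm moves only by the tool arm_command, never from a script. Its argument "series" is a list of rows, each an object of numbers: "tx", "ty", "tz": the shift along the tool's x, y, z in units of 30 mm (1.0 is 30 mm); "wx", "wy", "wz": the turn, a rotation vector about the tool's x, y, z in units of 6 degrees (1.0 is 6 degrees); "jaw": the gripper's target within -1 to 1 (fully open at 1, half-way at 0, shut at -1). In form: [{"tx": .., "ty": .., "tz": .., "wx": .., "wy": .., "wz": .., "jaw": ..}, ...]. A call has 1 to 5 rows; each row is the pose to reach, as a shift and turn from the pose commanded when the call began, along the tool's axes at that moment; what a row does not reach only later rows make up. A row lasts 1/10 s, in which the tool goes at most 50 mm and 8.59 degrees, less where a joint would pass 70% of its speed; a pose out of reach is approached as far as the arm can. A call with a gripper value outside its range is refused whole. The fingers move at their own pace and stop on an object; "newtons" is the grip in N (left out, the last holds). Time passes only in rows, so rows that repeat a pose let the fingers close. It gives the time, the measured TCP pose, the force, the opening and the grip force at its end, in the units of the state.
- bot.observe(): the state, without advancing time (a new reading comes with each control period).
- optics.grab_frame(name): name is "scene" or "top" or "wrist"; returns the picture (480x640x3 uint8, red, green, blue); there is no depth.
- optics.camera_info(name): a dict with "fx", "fy", "cx", "cy" (pixels), "extrinsics" (4x4, takes a point from camera to world coordinates); the wrist camera has in their place "mount" (4x4, takes a point from camera to tool coordinates, whose origin is the TCP and whose axes are the flange's). Camera axes: x right, y down, z forward; pixel columns grow to the right and rows downward; lengths in m; the calibration is good to about 2 mm. A picture is of the moment at which its call begins: read the wrist's pose just before it. camera_info takes no time and is no camera call.
- bot.close_job(): hands the job in; it is judged then, once.
Trained networks look in the newest picture that a camera, given by its name, has taken for a name from the list of things; names that differ only in an ending like _2 or _b are one class to them, and where a whole thing is asked for, a point or a joint stands for the part that bears it (a point fixed in the world has none). Each returns a list of dicts, best first, with "score" (0 to 1); they miss things now and then, are a little off and sometimes report something else, mostly with a low value. They report only what shows in the picture. A call takes as long as a camera call. They do not tell look-alikes from the thing itself.
- optics.spot_in(label, camera): "box" ([left, top, right, bottom] in pixels, round what is visible of it).
- optics.landmark_of(label, camera): "centre" ([column, row] in pixels: a listed point, or the origin of a listed thing).
The state is a dict: "time": time; "q": joint angles; "qd": joint speeds; "joint_efforts": joint torques, N m; "ee_pos": TCP position; "orientation": TCP orientation; "ft_force": force on the tool from outside, world axes, zero at the start; "ft_torque": the same for the moment, N m; "width": finger opening in m; "finger_force": force on a finger pad.
Only numpy, scipy, OpenCV 4.12 (cv2) and the standard library are available. Lean on these libraries where they do the work, as an engineer would, in place of code of your own. Each camera call takes 0.05 s, during which the arm holds its last target. There are 200 camera calls.

## Working session

There is one attempt and no reset: what is moved stays moved. The work goes in short steps, Python scripts to look and compute and a tool call to move; the robot and the scene stay as the last step left them, time stands still between calls to the robot, and variables do not carry over. Pictures are saved under pics/ and viewed, at most 14 in all, crops included, and the job is handed in when it is done.

Besides the shell and the picture viewer there is one more tool, called after "Call:" by a JSON object that holds its "method" and its "body", one argument or row to a line. arm_command: Moves the arm, as the interface text tells. Its arguments: {"type":"object","properties":{"series":{"type":"array"},"newtons":{"type":"number"}},"required":["series"]}

```bash
mkdir -p pics
cat > h.py <<'E'
import numpy as np, cv2
from scipy.spatial.transform import Rotation as R
from rig import bot, optics
def rot(q): return R.from_quat([q[1],q[2],q[3],q[0]]).as_matrix()
def ray(cam,px,s=None):
    c=optics.camera_info(cam)
    if cam=="wrist":
        T=np.eye(4);T[:3,:3]=rot(s["orientation"]);T[:3,3]=s["ee_pos"];E=T@np.array(c["mount"])
    else: E=np.array(c["extrinsics"])
    d=E[:3,:3]@np.array([(px[0]-c["cx"])/c["fx"],(px[1]-c["cy"])/c["fy"],1.])
    return E[:3,3],d
def atz(cam,px,z,s=None):
    o,d=ray(cam,px,s); return o+d*(z-o[2])/d[2]
def snap(cam,name):
    im=optics.grab_frame(cam); cv2.imwrite("pics/"+name,im[:,:,::-1]); return im
E
python3 - <<'E'
from h import *
s=bot.observe();print({k:np.round(v,3) for k,v in s.items()})
H=dict(disc_mark=.05,pointer=.05,changer=0,peg_top=.11,tab_top=.11,window=.058,detector=0,blue_tray=.064,base_tray=.05,tray_far=.0725,wash_bottle=0,jar=0,meter=0)
for c in("top","scene"):
    snap(c,c+"0.png"); print(c,np.round(optics.camera_info(c)["extrinsics"],2)[:3,3])
    for l,z in H.items():
        for r in optics.landmark_of(l,c)[:2]: print(l,round(r["score"],2),np.round(r["centre"]),np.round(atz(c,r["centre"],z),3)[:2])
E
```

```text
{'time': np.float64(0.0), 'q': array([-1.259,  0.241,  0.004,  1.335, -0.   ,  1.571]), 'qd': array([-0.   , -0.   ,  0.001,  0.001,  0.001,  0.002]), 'joint_efforts': array([-0.0000e+00, -3.7232e+01,  2.5241e+01,  1.7000e-02,  0.0000e+00,
        0.0000e+00]), 'ee_pos': array([ 0.153, -0.476,  0.404]), 'orientation': array([-0.001,  0.988,  0.155, -0.   ]), 'ft_force': array([-0.403, -0.489, -0.148]), 'ft_torque': array([-0.009, -0.017,  0.003]), 'finger_force': np.float64(0.0), 'width': np.float64(0.086)}
top [0.33 0.01 1.14]
disc_mark 0.89 [406. 323.] [ 0.407 -0.158]
disc_mark 0.18 [256. 244.] [0.544 0.172]
pointer 0.63 [480. 282.] [ 0.505 -0.307]
pointer 0.37 [259. 245.] [0.543 0.166]
peg_top 0.85 [407. 214.] [ 0.622 -0.138]
peg_top 0.48 [463. 273.] [ 0.511 -0.255]
tab_top 0.66 [403. 249.] [ 0.548 -0.133]
window 0.93 [254. 241.] [0.548 0.176]
window 0.8 [223. 327.] [0.364 0.217]
detector 0.86 [244. 168.] [0.728 0.227]
detector 0.83 [176. 249.] [0.526 0.355]
blue_tray 0.98 [429. 269.] [ 0.521 -0.197]
tray_far 0.77 [460. 271.] [ 0.52  -0.259]
wash_bottle 0.83 [175. 164.] [0.725 0.388]
wash_bottle 0.49 [499. 194.] [ 0.72  -0.359]
jar 0.86 [502. 193.] [ 0.723 -0.366]
meter 0.8 [362. 166.] [ 0.759 -0.043]
scene [ 1.13 -0.54  1.  ]
disc_mark 0.91 [214. 255.] [ 0.404 -0.167]
pointer 0.67 [187. 325.] [ 0.517 -0.316]
pointer 0.66 [261. 267.] [ 0.501 -0.113]
peg_top 0.76 [284. 286.] [ 0.609 -0.135]
tab_top 0.6 [267. 264.] [ 0.544 -0.126]
window 0.96 [404. 173.] [0.515 0.346]
window 0.92 [328. 168.] [0.37  0.215]
detector 0.9 [435. 257.] [0.722 0.231]
detector 0.87 [367. 227.] [0.547 0.183]
blue_tray 0.94 [238. 290.] [ 0.525 -0.192]
blue_tray 0.27 [187. 326.] [ 0.526 -0.32 ]
tray_far 0.7 [206. 301.] [ 0.509 -0.261]
tray_far 0.55 [232. 420.] [ 0.744 -0.373]
wash_bottle 0.93 [471. 224.] [0.718 0.382]
jar 0.6 [233. 422.] [ 0.72 -0.36]
jar 0.32 [185. 324.] [ 0.48  -0.306]
meter 0.95 [368. 336.] [ 0.763 -0.041]
```

View pics/top0.png

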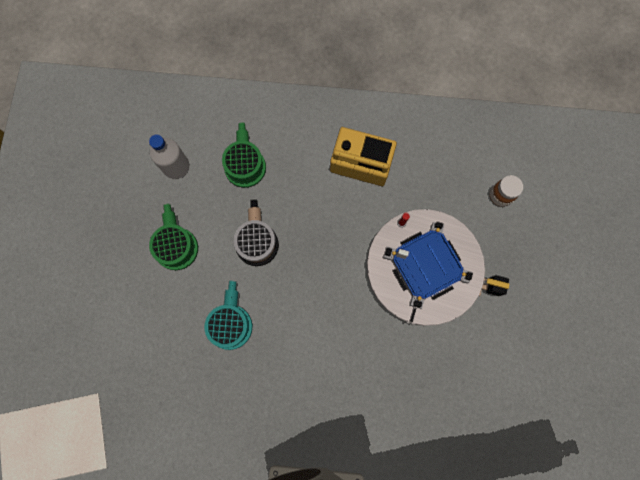

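View pics/scene0.png

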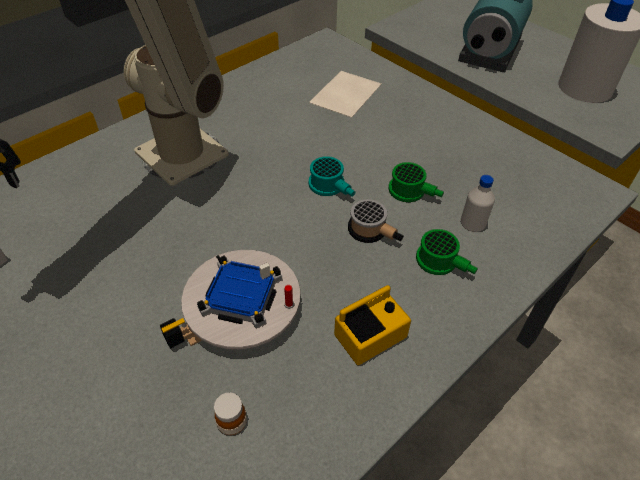

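The top view shows the changer disc at about (426,267), with the red peg at (405,218), the black line at (414,315) and the pointer housing at (497,285). Candidates for the detector are green (243,162), green (172,245), turquoise (228,326) and beige/grey (254,241). By the description I choose the beige one at (254,241), and a crop will check it.

```bash
cat >> h.py <<'E'
def go(p,yaw,s=None,tilt=0.):
    """units from the present pose to TCP p, tool down, tool y at azimuth yaw deg, tilted by tilt deg about tool y"""
    s=s or bot.observe(); A=rot(s["orientation"]); a=np.radians(yaw)
    y=np.array([np.cos(a),np.sin(a),0]);z=np.array([0,0,-1.]);B=np.c_[np.cross(y,z),y,z]@R.from_rotvec([0,np.radians(tilt),0]).as_matrix()
    return np.round(A.T@(np.array(p)-s["ee_pos"])/.03,2), np.round(R.from_matrix(A.T@B).as_rotvec(degrees=True)/6,2)
E
python3 - <<'E'
from h import *
im=cv2.imread("pics/top0.png")
print(np.round(optics.camera_info("wrist")["mount"],3), optics.camera_info("wrist")["fx"])
# disc outline: bright, unsaturated
hsv=cv2.cvtColor(im,cv2.COLOR_BGR2HSV)
m=((hsv[...,2]>135)&(hsv[...,1]<60)).astype(np.uint8); m[:, :350]=0; m[:200]=0; m[340:]=0; m[:,489:]=0
c=max(cv2.findContours(m,0,1)[0],key=cv2.contourArea); h=cv2.convexHull(c)
P=np.array([atz("top",p[0],.05)[:2] for p in h])
A=np.c_[2*P,np.ones(len(P))]; x=np.linalg.lstsq(A,(P**2).sum(1),rcond=None)[0]
print("disc",x[:2],np.sqrt(x[2]+x[0]**2+x[1]**2),len(P))
y=((hsv[...,0]>18)&(hsv[...,0]<35)&(hsv[...,1]>130)&(hsv[...,2]>100)); y[:260]=0;y[:,:475]=0
v=np.argwhere(y);px=v.mean(0)[::-1];print("yellow",px,len(v),v.min(0),v.max(0),atz("top",px,.062)[:2])
for n in (x[:2],): 
  d=atz("top",px,.062)[:2]-n; print("pointer ang",np.degrees(np.arctan2(d[1],d[0])),np.hypot(*d))
cr=np.hstack([cv2.resize(im[195:340,355:515],(440,400),interpolation=2),cv2.resize(im[190:290,210:300],(360,400),interpolation=2)])
cv2.imwrite("pics/crop0.png",cr)
print(go([.50,-.17,.42],-60))
E
```

```text
[[-0.    -0.954 -0.298  0.077]
 [ 1.    -0.001  0.001 -0.   ]
 [-0.001 -0.298  0.954  0.03 ]
 [ 0.     0.     0.     1.   ]] 391.5475306613842
disc [ 0.53034285 -0.19221473] 0.1241144281244028 44
yellow [497.68595041 283.11570248] 121 [279 487] [288 508] [ 0.50448958 -0.34041766]
pointer ang -99.89539174813643 0.1504410184218831
(array([14.12, -6.16, -0.51]), array([ 0.  ,  0.  , -2.02]))
```

View pics/crop0.png

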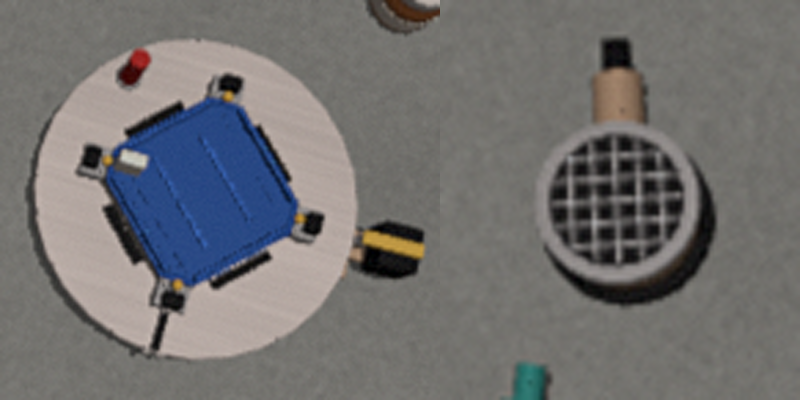

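The crop shows the beige-sided detector with its steel grid and black connector stub, so the choice stands. The left half shows the disc, line, tab and peg clearly. I'll move to a viewing pose above the changer.

Call:
{"method": "arm_command", "body": {
  "series": [
    {"tx": 3,"ty": -1.3,"wz": -0.5,"jaw": 1},
    {"tx": 6,"ty": -2.6,"wz": -1,"jaw": 1},
    {"tx": 9,"ty": -3.9,"wz": -1.5,"jaw": 1},
    {"tx": 12,"ty": -5.2,"tz": -0.3,"wz": -2,"jaw": 1},
    {"tx": 14.1,"ty": -6.2,"tz": -0.5,"wz": -2,"jaw": 1}
  ]
}}

```text
invalid input
```

Call:
{"method": "arm_command", "body": {
  "series": [
    {"jaw": 1},
    {"jaw": 1},
    {"jaw": 1}
  ]
}}

```text
invalid input
```

```bash
cat > look.py <<'E'
from h import *
import sys
s=bot.observe(); print(s["time"],np.round(s["ee_pos"],4),np.round(s["orientation"],3),np.round(s["q"],2))
im=snap("wrist",sys.argv[1])
H=dict(disc_mark=.05,pointer=.05,peg_top=.11,tab_top=.11,blue_tray=.064,base_tray=.05,tray_far=.0725,base_far=.0725,window=.058)
for l in sys.argv[2:]:
    for r in optics.landmark_of(l,"wrist")[:2]: print(l,round(r["score"],2),np.round(r["centre"]),np.round(atz("wrist",r["centre"],H[l],s),4)[:2])
E
python3 look.py w1.png disc_mark pointer peg_top tab_top blue_tray tray_far
```

```text
1.4 [ 0.1534 -0.4759  0.4047] [ 0.     0.988  0.155 -0.   ] [-1.26  0.24  0.01  1.34 -0.    1.57]
```

Call:
{"method": "arm_command", "body": {
  "series": [
    {"tx": 3,"ty": -1.3,"tz": 0,"wx": 0,"wy": 0,"wz": -0.5,"jaw": 1},
    {"tx": 6,"ty": -2.6,"tz": 0,"wx": 0,"wy": 0,"wz": -1,"jaw": 1},
    {"tx": 9,"ty": -3.9,"tz": 0,"wx": 0,"wy": 0,"wz": -1.5,"jaw": 1},
    {"tx": 12,"ty": -5.2,"tz": -0.3,"wx": 0,"wy": 0,"wz": -2,"jaw": 1},
    {"tx": 14.1,"ty": -6.2,"tz": -0.5,"wx": 0,"wy": 0,"wz": -2,"jaw": 1}
  ],
  "newtons": 40
}}

```text
time: 2.25
ee_pos: [0.3419, -0.3092, 0.4092]
orientation: [0.0, 0.966, 0.258, 0.0]
ft_force: [0.7, -1.6, 0.3]
width: 0.0854
finger_force: 0.0
```

Call:
{"method": "arm_command", "body": {
  "series": [
    {"tx": 1.6,"ty": -0.3,"tz": 0,"wx": 0,"wy": 0,"wz": 0,"jaw": 1},
    {"tx": 3.2,"ty": -0.6,"tz": 0,"wx": 0,"wy": 0,"wz": 0,"jaw": 1},
    {"tx": 4.8,"ty": -0.9,"tz": 0,"wx": 0,"wy": 0,"wz": 0,"jaw": 1},
    {"tx": 6.4,"ty": -1.2,"tz": -0.2,"wx": 0,"wy": 0,"wz": 0,"jaw": 1},
    {"tx": 6.9,"ty": -1.4,"tz": -0.3,"wx": 0,"wy": 0,"wz": 0,"jaw": 1}
  ]
}}

```text
time: 2.75
ee_pos: [0.5023, -0.1683, 0.418]
orientation: [-0.0, 0.966, 0.26, 0.001]
ft_force: [-1.0, 0.1, -0.4]
width: 0.0854
finger_force: 0.0
```

Call:
{"method": "arm_command", "body": {
  "series": [
    {"tx": 0,"ty": 0,"tz": 0,"wx": 0,"wy": 0,"wz": 0,"jaw": 1},
    {"tx": 0,"ty": 0,"tz": 0,"wx": 0,"wy": 0,"wz": 0,"jaw": 1}
  ]
}}

```text
time: 2.95
ee_pos: [0.4991, -0.1712, 0.4178]
orientation: [0.0, 0.966, 0.258, -0.001]
ft_force: [-0.5, -0.5, 0.0]
width: 0.0855
finger_force: 0.0
```

```bash
python3 look.py w1.png disc_mark pointer peg_top tab_top blue_tray tray_far
```

```text
2.95 [ 0.4991 -0.1712  0.4178] [ 0.     0.966  0.258 -0.001] [-0.33  0.29  0.11  1.39 -0.    2.29]
disc_mark 0.9 [268. 291.] [ 0.406  -0.1656]
pointer 0.76 [464. 280.] [ 0.5067 -0.318 ]
pointer 0.47 [423. 249.] [ 0.5128 -0.2686]
peg_top 0.58 [366.  46.] [ 0.6179 -0.1345]
tab_top 0.79 [306. 152.] [ 0.5405 -0.1335]
blue_tray 0.59 [362. 193.] [ 0.5307 -0.1902]
tray_far 0.91 [420. 251.] [ 0.5136 -0.2583]
```

View pics/w1.png

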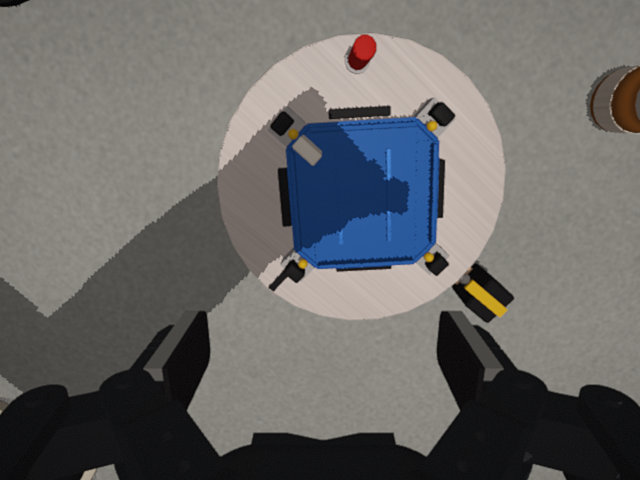

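The wrist view shows the peg at (366,46), tab at (306,152), line end at (268,291) and pointer near (464,280). The axis is then about (0.529,-0.192), with the mark at 168°, the peg at 33° and the pointer at 260°. I'll grip the peg with the jaws closing tangentially.

Call:
{"method": "arm_command", "body": {
  "series": [
    {"tx": 1.5,"ty": 0.3,"tz": 0.2,"wx": 0,"wy": 0,"wz": -0.2,"jaw": 0.2},
    {"tx": 3,"ty": 0.7,"tz": 0.6,"wx": 0,"wy": 0,"wz": -0.4,"jaw": 0.2},
    {"tx": 4,"ty": 0.93,"tz": 1.8,"wx": 0,"wy": 0,"wz": -0.5,"jaw": 0.2},
    {"tx": 4,"ty": 0.93,"tz": 2.8,"wx": 0,"wy": 0,"wz": -0.5,"jaw": 0.2},
    {"tx": 4,"ty": 0.93,"tz": 2.8,"wx": 0,"wy": 0,"wz": -0.5,"jaw": 0.2}
  ]
}}

```text
time: 3.8
ee_pos: [0.6162, -0.1352, 0.328]
orientation: [-0.003, 0.959, 0.283, -0.005]
ft_force: [-0.8, -0.2, 0.7]
width: 0.0513
finger_force: 0.0
```

```bash
python3 look.py w2.png peg_top tab_top disc_mark pointer tray_far; python3 -c "
from h import *;print(go([.617,-.135,.25],-57))"
```

```text
3.8 [ 0.6162 -0.1352  0.328 ] [-0.003  0.959  0.283 -0.005] [-0.22  0.55  0.26  1.3  -0.    2.35]
tab_top 0.75 [252. 375.] [ 0.5408 -0.1342]
tray_far 0.61 [392. 449.] [ 0.5134 -0.2588]
tray_far 0.35 [326. 271.] [ 0.6036 -0.1429]
(array([-0.  , -0.05,  2.9 ]), array([ 0.03, -0.03, -0.03]))
```

Call:
{"method": "arm_command", "body": {
  "series": [
    {"tx": 0,"ty": 0,"tz": 1.2,"wx": 0,"wy": 0,"wz": 0,"jaw": 0.2},
    {"tx": 0,"ty": 0,"tz": 2.3,"wx": 0,"wy": 0,"wz": 0,"jaw": 0.2},
    {"tx": 0,"ty": 0,"tz": 2.6,"wx": 0,"wy": 0,"wz": 0,"jaw": 0.2},
    {"tx": 0,"ty": 0,"tz": 2.6,"wx": 0,"wy": 0,"wz": 0,"jaw": -0.6},
    {"tx": 0,"ty": 0,"tz": 2.6,"wx": 0,"wy": 0,"wz": 0,"jaw": -1}
  ],
  "newtons": 30
}}

```text
time: 4.6
ee_pos: [0.6181, -0.1359, 0.2583]
orientation: [0.001, 0.959, 0.283, 0.001]
ft_force: [-0.1, -0.9, -0.6]
width: 0.0227
finger_force: 0.0
```

Call:
{"method": "arm_command", "body": {
  "series": [
    {"tx": 0,"ty": 0,"tz": 0,"wx": 0,"wy": 0,"wz": 0,"jaw": -1},
    {"tx": 0,"ty": 0,"tz": 0,"wx": 0,"wy": 0,"wz": 0,"jaw": -1},
    {"tx": 0,"ty": 0,"tz": 0,"wx": 0,"wy": 0,"wz": 0,"jaw": -1},
    {"tx": 0,"ty": 0,"tz": 0,"wx": 0,"wy": 0,"wz": 0,"jaw": -1}
  ]
}}

```text
time: 5.0
ee_pos: [0.6182, -0.1358, 0.2586]
orientation: [0.001, 0.959, 0.283, 0.002]
ft_force: [-1.2, -0.8, 6.2]
width: 0.0148
finger_force: 30.2
```

Run:
```python
from h import *
s=bot.observe();print(np.round(s["ee_pos"],4),s["orientation"],s["q"])
snap("scene","s1.png")
C=np.array([.529,-.192]);p=np.array(s["ee_pos"][:2]);d=p-C;a0=np.degrees(np.arctan2(d[1],d[0]));r=np.hypot(*d);print(r,a0)
cv2.imwrite("pics/s1c.png",cv2.resize(cv2.imread("pics/s1.png")[180:380,140:400],(780,600)))
for a in (33,43,53,63,73,83,93,103,113,121,125):
    b=np.radians(a);q=C+.1055*np.array([np.cos(b),np.sin(b)]); print(a,*go([*q,s["ee_pos"][2]],a-90))
```

```text
[ 0.6182 -0.1358  0.2586] [0.00113011 0.9591687  0.28282588 0.00191026] [-2.16238784e-01  5.90721093e-01  1.48323784e-01  1.12396215e+00
 -1.38650908e-04  2.35187410e+00]
0.10539978484091812 32.21258987789766
33 [ 0.   -0.05 -0.  ] [ 0.03 -0.03 -0.02]
43 [-0.05 -0.66 -0.  ] [ 0.03 -0.03 -1.69]
53 [-0.21 -1.25 -0.01] [ 0.03 -0.02 -3.36]
63 [-0.47 -1.8  -0.01] [ 0.04 -0.02 -5.02]
73 [-0.82 -2.31 -0.01] [ 0.04 -0.02 -6.69]
83 [-1.26 -2.74 -0.01] [ 0.04 -0.01 -8.36]
93 [-1.76 -3.09 -0.02] [ 4.000e-02 -1.000e-02 -1.002e+01]
103 [-2.32 -3.35 -0.02] [ 4.000e-02 -1.000e-02 -1.169e+01]
113 [-2.91 -3.5  -0.02] [  0.04  -0.   -13.36]
121 [-3.4  -3.55 -0.02] [  0.05   0.   -14.69]
125 [-3.64 -3.55 -0.02] [  0.05   0.   -15.36]
```

View pics/s1c.png

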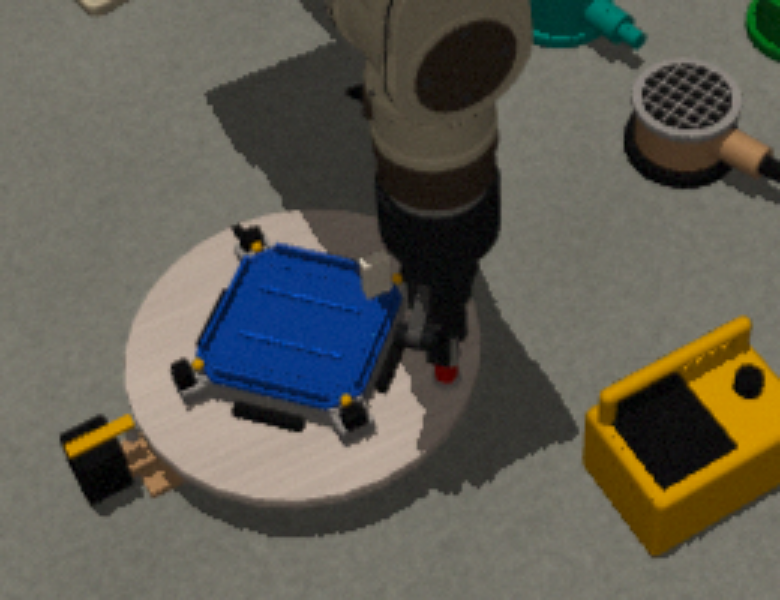

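The scene crop shows the fingers closed on the red peg at (447,370), with the tray clear. I'll turn the disc by 30° per call.

Call:
{"method": "arm_command", "body": {
  "series": [
    {"tx": -0.02,"ty": -0.37,"tz": 0,"wx": 0,"wy": 0,"wz": -1,"jaw": -1},
    {"tx": -0.08,"ty": -0.73,"tz": 0,"wx": 0,"wy": 0,"wz": -2,"jaw": -1},
    {"tx": -0.17,"ty": -1.09,"tz": 0,"wx": 0,"wy": 0,"wz": -3,"jaw": -1},
    {"tx": -0.3,"ty": -1.43,"tz": 0,"wx": 0,"wy": 0,"wz": -4,"jaw": -1},
    {"tx": -0.47,"ty": -1.76,"tz": 0,"wx": 0,"wy": 0,"wz": -5,"jaw": -1}
  ]
}}

```text
time: 5.55
ee_pos: [0.578, -0.0984, 0.2586]
orientation: [0.002, 0.852, 0.523, 0.003]
ft_force: [1.0, 1.5, 5.9]
width: 0.0149
finger_force: 30.4
```

Call:
{"method": "arm_command", "body": {
  "series": [
    {"tx": -0.02,"ty": -0.37,"tz": 0,"wx": 0,"wy": 0,"wz": -1,"jaw": -1},
    {"tx": -0.08,"ty": -0.73,"tz": 0,"wx": 0,"wy": 0,"wz": -2,"jaw": -1},
    {"tx": -0.17,"ty": -1.09,"tz": 0,"wx": 0,"wy": 0,"wz": -3,"jaw": -1},
    {"tx": -0.3,"ty": -1.43,"tz": 0,"wx": 0,"wy": 0,"wz": -4,"jaw": -1},
    {"tx": -0.47,"ty": -1.76,"tz": 0,"wx": 0,"wy": 0,"wz": -5,"jaw": -1}
  ]
}}

```text
time: 6.05
ee_pos: [0.5244, -0.0861, 0.2585]
orientation: [0.001, 0.687, 0.727, 0.003]
ft_force: [-0.7, 6.0, 8.4]
width: 0.015
finger_force: 30.6
```

Run:
```python
from h import *
s=bot.observe();C=np.array([.529,-.192]);d=np.array(s["ee_pos"][:2])-C
print(s["time"],s["ee_pos"],np.hypot(*d),np.degrees(np.arctan2(d[1],d[0])),s["ft_force"],s["width"],s["q"])
for a in (98,104,110,116,122,125):
    b=np.radians(a);q=C+.1055*np.array([np.cos(b),np.sin(b)]); print(a,*go([*q,s["ee_pos"][2]],a-90))
snap("top","t1.png")
for l,z in (("disc_mark",.05),("pointer",.05),("peg_top",.11),("tab_top",.11)):
  for r in optics.landmark_of(l,"top")[:2]: print(l,r["score"],atz("top",r["centre"],z))
```

```text
6.05 [ 0.52441246 -0.08609704  0.25852412] 0.10600228077030568 92.4804082278828 [-0.67911755  6.02061073  8.40033719] 0.014987608807411009 [-0.16372817  0.40808353 -0.15890908  0.99855448  0.00409212  1.3513003 ]
98 [-0.03 -0.34 -0.  ] [ 0.06 -0.02 -0.8 ]
104 [-0.08 -0.7  -0.  ] [ 0.06 -0.02 -1.8 ]
110 [-0.17 -1.06 -0.01] [ 0.06 -0.02 -2.8 ]
116 [-0.29 -1.41 -0.01] [ 0.06 -0.02 -3.8 ]
122 [-0.45 -1.74 -0.01] [ 0.06 -0.01 -4.8 ]
125 [-0.54 -1.9  -0.01] [ 0.06 -0.01 -5.3 ]
disc_mark 0.93 [ 0.45062893 -0.27347718  0.05      ]
pointer 0.92 [ 0.50431001 -0.32088371  0.05      ]
peg_top 0.28 [ 0.71630278 -0.03294332  0.11      ]
peg_top 0.21 [ 0.68692986 -0.33101369  0.11      ]
tab_top 0.39 [ 0.72094367 -0.03531355  0.11      ]
tab_top 0.23 [0.68144988 0.35264633 0.11      ]
```

Call:
{"method": "arm_command", "body": {
  "series": [
    {"tx": -0.02,"ty": -0.34,"tz": 0,"wx": 0,"wy": 0,"wz": -0.8,"jaw": -1},
    {"tx": -0.07,"ty": -0.7,"tz": 0,"wx": 0,"wy": 0,"wz": -1.8,"jaw": -1},
    {"tx": -0.16,"ty": -1.06,"tz": 0,"wx": 0,"wy": 0,"wz": -2.8,"jaw": -1},
    {"tx": -0.28,"ty": -1.41,"tz": 0,"wx": 0,"wy": 0,"wz": -3.8,"jaw": -1},
    {"tx": -0.44,"ty": -1.74,"tz": 0,"wx": 0,"wy": 0,"wz": -4.8,"jaw": -1}
  ]
}}

```text
time: 6.8
ee_pos: [0.4725, -0.1016, 0.2585]
orientation: [0.001, 0.484, 0.875, 0.003]
ft_force: [3.3, 9.7, 6.8]
width: 0.0147
finger_force: 30.7
```

```bash
cat > t.py <<'E'
from h import *
s=bot.observe();C=np.array([.529,-.192]);d=np.array(s["ee_pos"][:2])-C
print(s["time"],s["ee_pos"],np.hypot(*d),np.degrees(np.arctan2(d[1],d[0])),s["ft_force"],s["width"])
for cam in("top","scene"):
  snap(cam,cam+"_x.png")
  for l,z in (("disc_mark",.05),("pointer",.05),("tray_far",.0725),("tab_top",.11),("peg_top",.11)):
    for r in optics.landmark_of(l,cam)[:1]:
      p=atz(cam,r["centre"],z)[:2]; e=p-C; print(l,round(r["score"],2),np.round(r["centre"]),np.round(p,4),np.round([np.hypot(*e),np.degrees(np.arctan2(e[1],e[0]))],3))
E
python3 t.py
```

```text
6.8 [ 0.47252681 -0.10164091  0.25847711] 0.10655508995203779 122.00481852200532 [3.33566393 9.67557021 6.75937173] 0.014690771599274573
disc_mark 0.69 [484. 284.] [ 0.5023 -0.3155] [   0.126 -102.187]
pointer 0.77 [482. 280.] [ 0.5099 -0.3102] [  0.12  -99.163]
peg_top 0.78 [384. 282.] [ 0.478  -0.0996] [1.06000e-01 1.18891e+02]
disc_mark 0.96 [181. 317.] [ 0.4921 -0.3134] [   0.127 -106.901]
pointer 0.57 [186. 326.] [ 0.5157 -0.3179] [  0.127 -96.01 ]
tray_far 0.61 [252. 314.] [ 0.5963 -0.2111] [  0.07  -15.806]
tab_top 0.92 [227. 257.] [ 0.4715 -0.174 ] [6.00000e-02 1.62595e+02]
peg_top 0.78 [253. 235.] [ 0.4598 -0.0957] [1.19000e-01 1.25722e+02]
```

Call:
{"method": "arm_command", "body": {
  "series": [
    {"tx": 0,"ty": -0.06,"tz": 0,"wx": 0,"wy": 0,"wz": -0.17,"jaw": -1},
    {"tx": 0,"ty": -0.06,"tz": 0,"wx": 0,"wy": 0,"wz": -0.17,"jaw": -1}
  ]
}}

```text
time: 7.6
ee_pos: [0.4711, -0.1026, 0.2585]
orientation: [0.001, 0.479, 0.878, 0.003]
ft_force: [-2.0, 8.0, 12.1]
width: 0.015
finger_force: 31.1
```

Call:
{"method": "arm_command", "body": {
  "series": [
    {"tx": -0.01,"ty": -0.06,"tz": 0,"wx": 0,"wy": 0,"wz": -0.17,"jaw": -1},
    {"tx": -0.01,"ty": -0.06,"tz": 0,"wx": 0,"wy": 0,"wz": -0.17,"jaw": -1}
  ]
}}

```text
time: 7.8
ee_pos: [0.4694, -0.1038, 0.2585]
orientation: [0.0, 0.471, 0.882, 0.003]
ft_force: [-4.9, 7.3, 14.1]
width: 0.015
finger_force: 31.3
```

Call:
{"method": "arm_command", "body": {
  "series": [
    {"tx": -0.01,"ty": -0.06,"tz": 0,"wx": 0,"wy": 0,"wz": -0.17,"jaw": -1},
    {"tx": -0.01,"ty": -0.06,"tz": 0,"wx": 0,"wy": 0,"wz": -0.17,"jaw": -1}
  ]
}}

```text
time: 8.0
ee_pos: [0.4676, -0.1051, 0.2584]
orientation: [-0.0, 0.463, 0.886, 0.002]
ft_force: [-4.9, 6.8, 14.2]
width: 0.015
finger_force: 31.4
```

```bash
python3 t.py; python3 -c "
import cv2;cv2.imwrite('pics/c2.png',cv2.resize(cv2.imread('pics/top_x.png')[250:330,410:520],(770,560),interpolation=2))"
```

```text
8.0 [ 0.46763886 -0.10506199  0.25843802] 0.10641150200757601 125.21457246151282 [-4.9449331   6.79388099 14.2304847 ] 0.014992894162654898
pointer 0.7 [484. 283.] [ 0.5044 -0.3167] [   0.127 -101.182]
disc_mark 0.91 [181. 322.] [ 0.5013 -0.3193] [   0.13  -102.269]
pointer 0.86 [185. 325.] [ 0.5139 -0.3188] [  0.128 -96.777]
tray_far 0.91 [254. 311.] [ 0.5941 -0.2047] [  0.066 -11.037]
tab_top 0.93 [226. 256.] [ 0.47   -0.1749] [6.10000e-02 1.63836e+02]
peg_top 0.75 [253. 236.] [ 0.4615 -0.0985] [1.15000e-01 1.25815e+02]
```

View pics/c2.png

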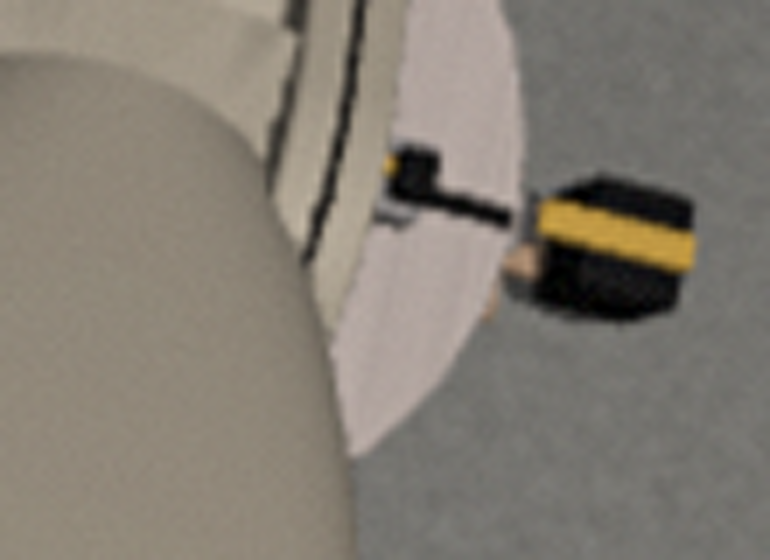

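The crop shows the black line, ending at (510,217), in line with the yellow pointer at (540,220). I'll release and retreat upward.

Call:
{"method": "arm_command", "body": {
  "series": [
    {"tx": 0,"ty": 0,"tz": 0,"wx": 0,"wy": 0,"wz": 0,"jaw": -0.3},
    {"tx": 0,"ty": 0,"tz": 0,"wx": 0,"wy": 0,"wz": 0,"jaw": -0.1},
    {"tx": 0,"ty": 0,"tz": -0.4,"wx": 0,"wy": 0,"wz": 0,"jaw": 0.2},
    {"tx": 0,"ty": 0,"tz": -1.5,"wx": 0,"wy": 0,"wz": 0,"jaw": 0.2},
    {"tx": 0,"ty": 0,"tz": -3,"wx": 0,"wy": 0,"wz": 0,"jaw": 0.2}
  ]
}}

```text
time: 9.1
ee_pos: [0.4669, -0.1065, 0.3449]
orientation: [-0.003, 0.464, 0.886, -0.001]
ft_force: [0.2, -0.2, -0.3]
width: 0.0514
finger_force: 0.0
```

```bash
python3 t.py; python3 -c "
from h import *;s=bot.observe();print(s['q']);print(go([.42,-.19,.40],-103))"
```

```text
9.1 [ 0.46692062 -0.1065366   0.34489025] 0.10563068862337177 125.99411063490173 [ 0.20030742 -0.24119269 -0.31542358] 0.05137339978859767
disc_mark 0.68 [485. 282.] [ 0.5072 -0.3179] [  0.128 -99.817]
pointer 0.85 [484. 282.] [ 0.5057 -0.3152] [   0.125 -100.711]
peg_top 0.66 [389. 285.] [ 0.4727 -0.1095] [1.00000e-01 1.24306e+02]
disc_mark 0.98 [186. 321.] [ 0.5056 -0.3118] [   0.122 -101.046]
pointer 0.66 [185. 325.] [ 0.5133 -0.3184] [  0.127 -97.062]
tray_far 0.74 [254. 316.] [ 0.6037 -0.2108] [  0.077 -14.125]
tab_top 0.74 [225. 258.] [ 0.4721 -0.1798] [5.80000e-02 1.67904e+02]
peg_top 0.62 [253. 236.] [ 0.463  -0.0986] [1.14000e-01 1.25234e+02]
[-2.23985666e-01  2.36873143e-01 -1.58936486e-01  1.17680895e+00
 -2.00812856e-05  7.40854502e-01]
(array([-1.38, -2.89, -1.82]), array([-2.000e-02,  1.000e-02,  2.295e+01]))
```

Call:
{"method": "arm_command", "body": {
  "series": [
    {"tx": -0.4,"ty": -0.4,"tz": -0.2,"wx": 0,"wy": 0,"wz": -1.4,"jaw": 0.2},
    {"tx": -0.9,"ty": -0.8,"tz": -0.5,"wx": 0,"wy": 0,"wz": -2.8,"jaw": 0.2},
    {"tx": -1.5,"ty": -1.2,"tz": -0.5,"wx": 0,"wy": 0,"wz": -4.2,"jaw": 0.2},
    {"tx": -2,"ty": -1.7,"tz": -0.5,"wx": 0,"wy": 0,"wz": -5.6,"jaw": 0.2},
    {"tx": -2,"ty": -1.7,"tz": -0.5,"wx": 0,"wy": 0,"wz": -7,"jaw": 0.2}
  ]
}}

```text
time: 10.2
ee_pos: [0.4598, -0.1868, 0.3607]
orientation: [-0.0, 0.114, 0.993, -0.0]
ft_force: [0.2, 0.3, 0.9]
width: 0.0511
finger_force: 0.0
```

Call:
{"method": "arm_command", "body": {
  "series": [
    {"tx": 0,"ty": 0,"tz": 0,"wx": 0,"wy": 0,"wz": -0.5,"jaw": 0.2},
    {"tx": 0,"ty": 0,"tz": 0,"wx": 0,"wy": 0,"wz": -0.5,"jaw": 0.2},
    {"tx": 0,"ty": 0,"tz": 0,"wx": 0,"wy": 0,"wz": -0.5,"jaw": 0.2}
  ]
}}

```text
time: 10.5
ee_pos: [0.46, -0.1849, 0.3608]
orientation: [-0.0, 0.09, 0.996, 0.0]
ft_force: [1.5, 0.6, 0.4]
width: 0.0509
finger_force: 0.0
```

```bash
python3 look.py w3.png tab_top tray_far disc_mark pointer peg_top blue_tray; python3 -c "
from h import *;print(go([.471,-.182,.26],80))"
```

```text
10.5 [ 0.46   -0.1849  0.3608] [-0.     0.09   0.996  0.   ] [-0.38  0.26 -0.09  1.22  0.   -0.2 ]
tab_top 0.71 [332. 399.] [ 0.5647 -0.1969]
tab_top 0.59 [332. 270.] [ 0.4731 -0.181 ]
tray_far 0.64 [329. 402.] [ 0.5971 -0.2045]
disc_mark 0.86 [173. 310.] [ 0.5073 -0.3142]
pointer 0.87 [171. 310.] [ 0.5074 -0.3152]
pointer 0.46 [330. 404.] [ 0.6182 -0.2073]
peg_top 0.89 [460. 244.] [ 0.4703 -0.1039]
blue_tray 0.71 [330. 317.] [ 0.5282 -0.1913]
(array([-0.34,  0.16,  3.37]), array([-0.  ,  0.  , -0.04]))
```

View pics/w3.png

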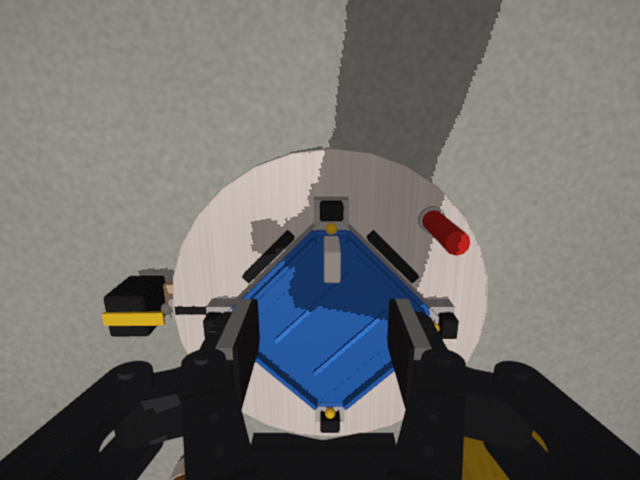

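The wrist view shows the line ending at the pointer, near (173,310), with the tab upright at (332,262) and square to the fingers. I'll descend onto the tab.

Call:
{"method": "arm_command", "body": {
  "series": [
    {"tx": -0.37,"ty": 0.19,"tz": 0.8,"wx": 0,"wy": 0,"wz": 0,"jaw": 0},
    {"tx": -0.37,"ty": 0.19,"tz": 1.8,"wx": 0,"wy": 0,"wz": 0,"jaw": 0},
    {"tx": -0.37,"ty": 0.19,"tz": 2.8,"wx": 0,"wy": 0,"wz": 0,"jaw": 0},
    {"tx": -0.37,"ty": 0.19,"tz": 3.3,"wx": 0,"wy": 0,"wz": 0,"jaw": 0},
    {"tx": -0.37,"ty": 0.19,"tz": 3.3,"wx": 0,"wy": 0,"wz": 0,"jaw": -0.3}
  ]
}}

```text
time: 11.35
ee_pos: [0.4708, -0.1807, 0.2596]
orientation: [-0.003, 0.09, 0.996, 0.001]
ft_force: [-0.1, 0.2, -0.1]
width: 0.0301
finger_force: 0.0
```

Call:
{"method": "arm_command", "body": {
  "series": [
    {"tx": 0,"ty": 0,"tz": 0,"wx": 0,"wy": 0,"wz": 0,"jaw": -0.3},
    {"tx": 0,"ty": 0,"tz": 0,"wx": 0,"wy": 0,"wz": 0,"jaw": -0.3}
  ]
}}

```text
time: 11.55
ee_pos: [0.4727, -0.1815, 0.2634]
orientation: [0.001, 0.09, 0.996, -0.0]
ft_force: [-0.0, 0.9, 0.8]
width: 0.03
finger_force: 0.0
```

```bash
python3 look.py w4.png tab_top disc_mark pointer peg_top; python3 -c "
from h import *;print(go([.472,-.181,.26],80))"
```

```text
11.55 [ 0.4727 -0.1815  0.2634] [ 0.001  0.09   0.996 -0.   ] [-0.37  0.36 -0.22  0.99  0.   -0.19]
tab_top 0.93 [322. 339.] [ 0.4729 -0.1811]
disc_mark 0.58 [ 96. 373.] [ 0.5081 -0.3137]
pointer 0.94 [ 96. 376.] [ 0.5098 -0.3143]
peg_top 0.85 [538. 297.] [ 0.47  -0.105]
(array([0.01, 0.01, 0.1 ]), array([-0.  ,  0.01, -0.05]))
```

View pics/w4.png

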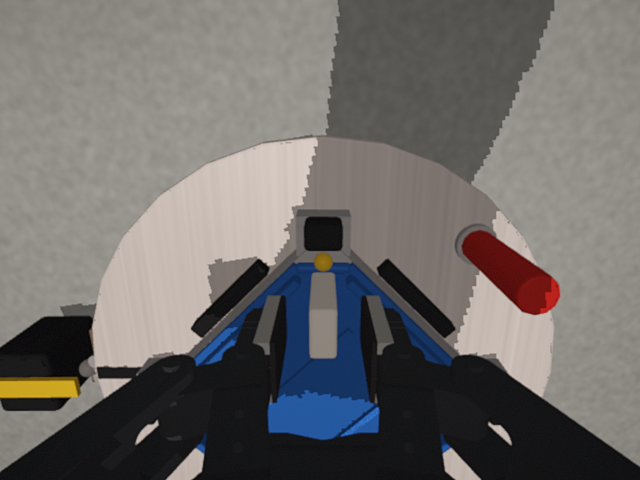

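The tab sits centred between the fingers at (322,315). Closing.

Call:
{"method": "arm_command", "body": {
  "series": [
    {"tx": 0,"ty": 0,"tz": 0.1,"wx": 0,"wy": 0,"wz": 0,"jaw": -0.5},
    {"tx": 0,"ty": 0,"tz": 0.1,"wx": 0,"wy": 0,"wz": 0,"jaw": -0.7},
    {"tx": 0,"ty": 0,"tz": 0.1,"wx": 0,"wy": 0,"wz": 0,"jaw": -1},
    {"tx": 0,"ty": 0,"tz": 0.1,"wx": 0,"wy": 0,"wz": 0,"jaw": -1},
    {"tx": 0,"ty": 0,"tz": 0.1,"wx": 0,"wy": 0,"wz": 0,"jaw": -1}
  ],
  "newtons": 60
}}

```text
time: 12.3
ee_pos: [0.4719, -0.1813, 0.259]
orientation: [-0.0, 0.09, 0.996, -0.0]
ft_force: [-0.8, -0.3, 1.1]
width: 0.0089
finger_force: 58.6
```

Call:
{"method": "arm_command", "body": {
  "series": [
    {"tx": 0,"ty": 0,"tz": 0,"wx": 0,"wy": 0,"wz": 0,"jaw": -1},
    {"tx": 0,"ty": 0,"tz": 0,"wx": 0,"wy": 0,"wz": 0,"jaw": -1}
  ]
}}

```text
time: 12.5
ee_pos: [0.4719, -0.1813, 0.259]
orientation: [-0.0, 0.09, 0.996, -0.0]
ft_force: [-0.4, 0.1, 0.5]
width: 0.0086
finger_force: 58.6
```

Run:
```python
from h import *
s=bot.observe();print(s["ee_pos"],s["ft_force"],s["width"],s["finger_force"])
A=rot(s["orientation"]);p=np.array(s["ee_pos"])
c,sn=np.cos(np.radians(170)),np.sin(np.radians(170))
# pivot: far corner seat, 129 mm inward of the tab
F=np.array([p[0]-.129*c,p[1]-.129*sn,.0725])
ax=A[:,1]
for sg in(1,-1):
  for t in (2,4,6,8,10,12,14):
    Q=R.from_rotvec(sg*np.radians(t)*ax).as_matrix(); p2=F+Q@(p-F)
    print(sg*t,np.round(A.T@(p2-p)/.03,2),sg*t/6)
```

```text
[ 0.47187725 -0.18129     0.25900219] [-0.37877107  0.1212859   0.54332701] 0.008565631695754368 58.58247756958008
2 [-0.22  0.   -0.15] 0.3333333333333333
4 [-0.44 -0.   -0.28] 0.6666666666666666
6 [-0.67 -0.   -0.42] 1.0
8 [-0.91 -0.   -0.54] 1.3333333333333333
10 [-1.14 -0.   -0.65] 1.6666666666666667
12 [-1.39 -0.   -0.76] 2.0
14 [-1.63 -0.   -0.86] 2.3333333333333335
-2 [ 0.21 -0.    0.15] -0.3333333333333333
-4 [0.42 0.   0.32] -0.6666666666666666
-6 [0.63 0.   0.48] -1.0
-8 [0.82 0.   0.66] -1.3333333333333333
-10 [ 1.01 -0.    0.84] -1.6666666666666667
-12 [1.2  0.   1.03] -2.0
-14 [ 1.38 -0.    1.23] -2.3333333333333335
```

Call:
{"method": "arm_command", "body": {
  "series": [
    {"tx": -0.11,"ty": 0,"tz": -0.07,"wx": 0,"wy": 0.17,"wz": 0,"jaw": -1},
    {"tx": -0.22,"ty": 0,"tz": -0.15,"wx": 0,"wy": 0.33,"wz": 0,"jaw": -1},
    {"tx": -0.33,"ty": 0,"tz": -0.22,"wx": 0,"wy": 0.5,"wz": 0,"jaw": -1},
    {"tx": -0.44,"ty": 0,"tz": -0.28,"wx": 0,"wy": 0.67,"wz": 0,"jaw": -1},
    {"tx": -0.44,"ty": 0,"tz": -0.28,"wx": 0,"wy": 0.67,"wz": 0,"jaw": -1}
  ]
}}

```text
time: 13.0
ee_pos: [0.4858, -0.1838, 0.2676]
orientation: [-0.035, 0.089, 0.995, 0.003]
ft_force: [0.1, -0.5, -2.1]
width: 0.0091
finger_force: 58.6
```

```bash
python3 t.py; python3 -c "
import cv2;cv2.imwrite('pics/s2.png',cv2.resize(cv2.imread('pics/scene_x.png')[220:370,150:320],(680,600),interpolation=2))"
```

```text
13.0 [ 0.48576342 -0.1838012   0.26763252] 0.04400706765722469 169.26268344431566 [ 0.14726458 -0.46575826 -2.12554759] 0.009085727172423843
pointer 0.58 [175. 166.] [0.7009 0.3698] [ 0.588 72.987]
tray_far 0.76 [440. 232.] [ 0.5996 -0.2129] [  0.074 -16.529]
tab_top 0.82 [429. 288.] [ 0.4745 -0.1892] [5.5000e-02 1.7707e+02]
peg_top 0.75 [388. 288.] [ 0.4674 -0.108 ] [1.04000e-01 1.26277e+02]
disc_mark 0.73 [183. 320.] [ 0.5001 -0.3146] [   0.126 -103.259]
pointer 0.89 [186. 322.] [ 0.5072 -0.3129] [   0.123 -100.219]
tray_far 0.55 [257. 312.] [ 0.5987 -0.2004] [ 0.07  -6.895]
tab_top 0.92 [225. 255.] [ 0.4643 -0.1735] [6.70000e-02 1.64048e+02]
peg_top 0.57 [253. 234.] [ 0.4581 -0.0958] [1.20000e-01 1.26382e+02]
```

View pics/s2.png

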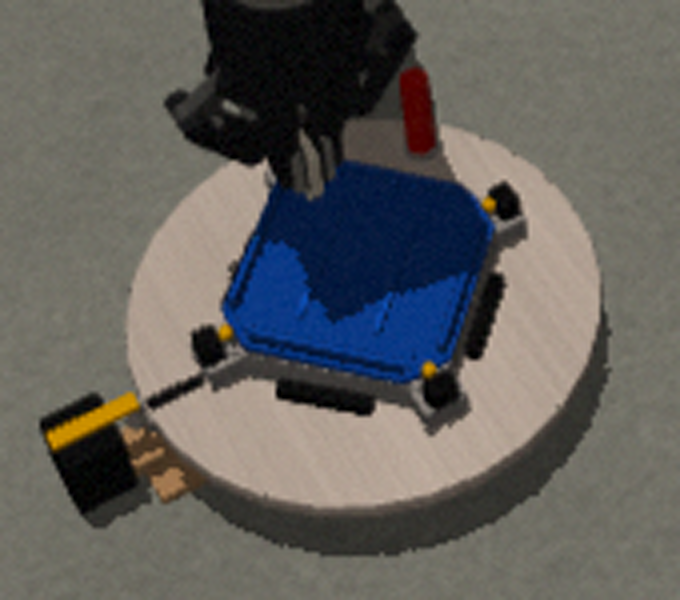

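The crop shows the near tab corner rising while the far corner at (430,375) is still under its ball and the line is at the pointer. I'll continue to about 11°.

Call:
{"method": "arm_command", "body": {
  "series": [
    {"tx": -0.22,"ty": 0,"tz": -0.15,"wx": 0,"wy": 0.33,"wz": 0,"jaw": -1},
    {"tx": -0.44,"ty": 0,"tz": -0.28,"wx": 0,"wy": 0.67,"wz": 0,"jaw": -1},
    {"tx": -0.67,"ty": 0,"tz": -0.42,"wx": 0,"wy": 1,"wz": 0,"jaw": -1},
    {"tx": -0.79,"ty": 0,"tz": -0.48,"wx": 0,"wy": 1.17,"wz": 0,"jaw": -1},
    {"tx": -0.79,"ty": 0,"tz": -0.48,"wx": 0,"wy": 1.17,"wz": 0,"jaw": -1}
  ]
}}

```text
time: 14.1
ee_pos: [0.5097, -0.1881, 0.2799]
orientation: [-0.096, 0.089, 0.991, 0.009]
ft_force: [-0.9, 0.3, -0.2]
width: 0.0088
finger_force: 58.6
```

Call:
{"method": "arm_command", "body": {
  "series": [
    {"tx": 0,"ty": 0,"tz": 0,"wx": 0,"wy": 0,"wz": 0,"jaw": -1},
    {"tx": 0,"ty": 0,"tz": 0,"wx": 0,"wy": 0,"wz": 0,"jaw": -1},
    {"tx": 0,"ty": 0,"tz": 0,"wx": 0,"wy": 0,"wz": 0,"jaw": -1}
  ]
}}

```text
time: 14.4
ee_pos: [0.5088, -0.1879, 0.2801]
orientation: [-0.096, 0.089, 0.991, 0.009]
ft_force: [-0.3, 0.1, -1.4]
width: 0.0089
finger_force: 58.6
```

```bash
python3 t.py; python3 -c "
from h import *
cv2.imwrite('pics/s3.png',cv2.resize(cv2.imread('pics/scene_x.png')[220:370,150:320],(680,600),interpolation=2))
s=bot.observe();p=np.array(s['ee_pos'])
for k in (.01,.02,.03,.05): print(k,*go(p+[0,0,k],80,tilt=11))"
```

```text
14.4 [ 0.50882892 -0.18794799  0.28014241] 0.02057404396790567 168.64148029838967 [-0.25058542  0.12136439 -1.40211844] 0.00892650028208182
tray_far 0.85 [434. 233.] [ 0.5959 -0.2013] [ 0.068 -7.933]
tab_top 0.88 [426. 286.] [ 0.479  -0.1836] [5.10000e-02 1.70501e+02]
peg_top 0.87 [388. 286.] [ 0.4718 -0.1089] [1.01000e-01 1.24531e+02]
disc_mark 0.74 [184. 320.] [ 0.5019 -0.3137] [   0.125 -102.536]
pointer 0.88 [184. 320.] [ 0.5029 -0.3134] [   0.124 -102.141]
tray_far 0.86 [255. 312.] [ 0.5967 -0.204 ] [  0.069 -10.026]
tab_top 0.7 [229. 255.] [ 0.47   -0.1689] [6.30000e-02 1.58642e+02]
peg_top 0.9 [251. 236.] [ 0.4599 -0.1007] [1.14000e-01 1.27152e+02]
0.01 [ 0.06  0.   -0.33] [ 0.01 -0.01 -0.05]
0.02 [ 0.13  0.   -0.65] [ 0.01 -0.01 -0.05]
0.03 [ 0.19  0.   -0.98] [ 0.01 -0.01 -0.05]
0.05 [ 0.32  0.   -1.64] [ 0.01 -0.01 -0.05]
```

View pics/s3.png

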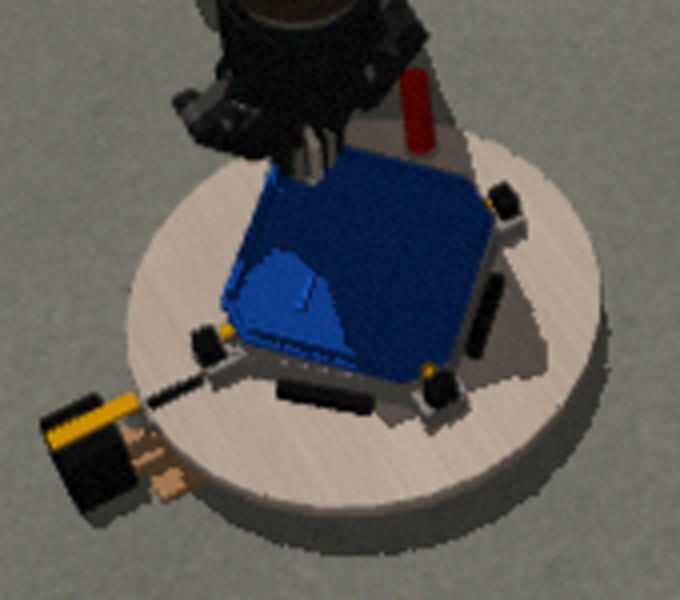

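The crop shows the tray tipped, its side corners above their balls and the far corner at (420,380) still seated. I'll lift straight up.

Call:
{"method": "arm_command", "body": {
  "series": [
    {"tx": 0.03,"ty": 0,"tz": -0.16,"wx": 0,"wy": 0,"wz": 0,"jaw": -1},
    {"tx": 0.06,"ty": 0,"tz": -0.33,"wx": 0,"wy": 0,"wz": 0,"jaw": -1},
    {"tx": 0.13,"ty": 0,"tz": -0.65,"wx": 0,"wy": 0,"wz": 0,"jaw": -1},
    {"tx": 0.25,"ty": 0,"tz": -1.3,"wx": 0,"wy": 0,"wz": 0,"jaw": -1},
    {"tx": 0.38,"ty": 0,"tz": -2,"wx": 0,"wy": 0,"wz": 0,"jaw": -1}
  ]
}}

```text
time: 15.5
ee_pos: [0.5095, -0.1881, 0.3424]
orientation: [-0.096, 0.089, 0.991, 0.009]
ft_force: [1.1, -0.1, -1.2]
width: 0.0088
finger_force: 58.5
```

Call:
{"method": "arm_command", "body": {
  "series": [
    {"tx": 0.19,"ty": 0,"tz": -1,"wx": 0,"wy": -0.5,"wz": 0,"jaw": -1},
    {"tx": 0.38,"ty": 0,"tz": -2,"wx": 0,"wy": -1,"wz": 0,"jaw": -1},
    {"tx": 0.38,"ty": 0,"tz": -2,"wx": 0,"wy": -1.83,"wz": 0,"jaw": -1},
    {"tx": 0.38,"ty": 0,"tz": -2,"wx": 0,"wy": -1.83,"wz": 0,"jaw": -1}
  ]
}}

```text
time: 15.9
ee_pos: [0.5095, -0.1881, 0.4052]
orientation: [0.003, 0.09, 0.996, -0.001]
ft_force: [-1.0, 0.3, -1.8]
width: 0.0087
finger_force: 58.6
```

```bash
python3 t.py
python3 - <<'E'
from h import *
a=cv2.imread('pics/scene_x.png')[150:370,130:420]; cv2.imwrite('pics/s4.png',cv2.resize(a,(790,600),interpolation=2))
s=bot.observe(); print(s["q"])
W=np.array([.548,.176])
for r in optics.landmark_of("window","top")+optics.landmark_of("window","scene"): pass
for c in("top","scene"):
  for r in optics.landmark_of("window",c): print(c,r["score"],atz(c,r["centre"],.058)[:2])
E
```

```text
15.9 [ 0.50945761 -0.18811223  0.40523548] 0.019925355538246505 168.74846254653264 [-1.02728411  0.27696254 -1.76694797] 0.0086951109519649
tray_far 0.84 [458. 192.] [ 0.691 -0.249] [  0.172 -19.392]
tab_top 0.72 [446. 259.] [ 0.5367 -0.2194] [ 2.8000e-02 -7.4349e+01]
peg_top 0.73 [388. 282.] [ 0.4797 -0.1074] [9.80000e-02 1.20233e+02]
disc_mark 0.86 [185. 321.] [ 0.5054 -0.3141] [   0.124 -100.921]
pointer 0.85 [189. 324.] [ 0.517  -0.3121] [  0.121 -95.711]
tray_far 0.92 [257. 281.] [ 0.5395 -0.1532] [4.00e-02 7.48e+01]
[-3.53452598e-01  3.29337552e-01  1.18642292e-01  1.36195767e+00
 -1.98576603e-04 -1.74169789e-01]
top 0.87 [0.73615376 0.22495858]
top 0.79 [0.52724563 0.35638074]
top 0.74 [0.35940552 0.20881944]
top 0.58 [0.53970373 0.17901024]
top 0.22 [0.54609651 0.16846931]
scene 0.89 [0.72730709 0.23050389]
scene 0.74 [0.36450906 0.22205911]
scene 0.61 [0.52089181 0.35747251]
scene 0.58 [0.54437202 0.1764707 ]
```

View pics/s4.png

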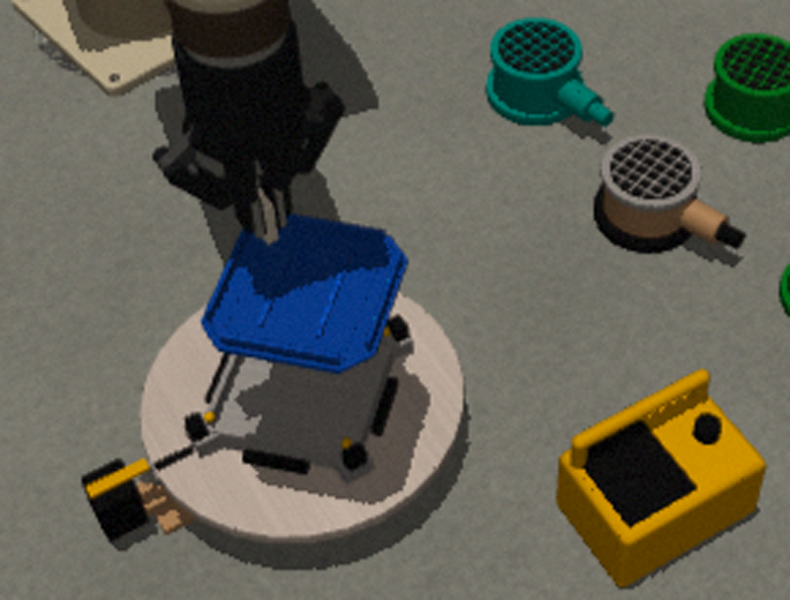

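The crop shows the blue tray free and level, the base tray still between its blocks and the line at the pointer. The detector is at (650,190). I'll carry the tray over to it at height.

Call:
{"method": "arm_command", "body": {
  "series": [
    {"tx": 0.1,"ty": 0.5,"tz": 0,"wx": 0,"wy": 0,"wz": -0.3,"jaw": -1},
    {"tx": 0.3,"ty": 1.4,"tz": 0,"wx": 0,"wy": 0,"wz": -0.9,"jaw": -1},
    {"tx": 0.5,"ty": 2.4,"tz": 0,"wx": 0,"wy": 0,"wz": -1.5,"jaw": -1},
    {"tx": 0.8,"ty": 3.5,"tz": 0,"wx": 0,"wy": 0,"wz": -2.1,"jaw": -1},
    {"tx": 1,"ty": 4.6,"tz": 0,"wx": 0,"wy": 0,"wz": -2.8,"jaw": -1}
  ]
}}

```text
time: 17.2
ee_pos: [0.5042, -0.0451, 0.4025]
orientation: [-0.001, -0.059, 0.998, 0.0]
ft_force: [1.0, 0.4, -1.6]
width: 0.0084
finger_force: 58.7
```

```bash
python3 -c "
from h import *;s=bot.observe();print(s['ee_pos'],s['q']);print(go([.495,.1465,.405],120));print(go([.495,.1465,.303],120))"
```

```text
[ 0.50421472 -0.04510115  0.40250263] [-8.93594077e-02  2.54408638e-01  1.74089758e-02  1.33491911e+00
  5.77891718e-04 -2.07108687e-01]
(array([-0.45,  6.38, -0.08]), array([ 0.01, -0.01, -3.88]))
(array([-0.45,  6.38,  3.32]), array([ 0.01, -0.01, -3.88]))
```

Call:
{"method": "arm_command", "body": {
  "series": [
    {"tx": -0.1,"ty": 1.4,"tz": 0,"wx": 0,"wy": 0,"wz": -0.8,"jaw": -1},
    {"tx": -0.2,"ty": 2.8,"tz": 0,"wx": 0,"wy": 0,"wz": -1.7,"jaw": -1},
    {"tx": -0.3,"ty": 4.2,"tz": 0,"wx": 0,"wy": 0,"wz": -2.6,"jaw": -1},
    {"tx": -0.4,"ty": 5.4,"tz": 0,"wx": 0,"wy": 0,"wz": -3.4,"jaw": -1},
    {"tx": -0.45,"ty": 6.1,"tz": 0,"wx": 0,"wy": 0,"wz": -3.9,"jaw": -1}
  ]
}}

```text
time: 17.7
ee_pos: [0.4965, 0.1397, 0.4026]
orientation: [-0.0, -0.262, 0.965, 0.001]
ft_force: [0.2, 0.3, -0.2]
width: 0.0087
finger_force: 58.7
```

Call:
{"method": "arm_command", "body": {
  "series": [
    {"tx": 0,"ty": 0.15,"tz": 0,"wx": 0,"wy": 0,"wz": 0,"jaw": -1},
    {"tx": 0,"ty": 0.15,"tz": 0,"wx": 0,"wy": 0,"wz": 0,"jaw": -1},
    {"tx": 0,"ty": 0.15,"tz": 0,"wx": 0,"wy": 0,"wz": 0,"jaw": -1}
  ]
}}

```text
time: 18.0
ee_pos: [0.495, 0.1399, 0.4025]
orientation: [-0.001, -0.258, 0.966, 0.0]
ft_force: [0.4, 0.4, -0.4]
width: 0.0086
finger_force: 58.6
```

Run:
```python
from h import *
s=bot.observe();print(s['ee_pos'],s['width'],go([.495,.1465,.303],120)); z=s['ee_pos'][2]-.195
for c in("top","scene"):
  snap(c,c+"_y.png")
  for l,h in(("blue_tray",z),("tab_top",z+.046),("tray_far",z+.0085),("window",.058)):
    for r in optics.landmark_of(l,c)[:4 if l=="window" else 1]: print(c,l,round(r["score"],2),np.round(r["centre"]),np.round(atz(c,r["centre"],h),3))
cv2.imwrite('pics/s5.png',np.hstack([cv2.resize(cv2.imread('pics/scene_y.png')[80:300,220:500],(400,314)),cv2.resize(cv2.imread('pics/top_y.png')[150:350,140:395],(400,314))]))
```

```text
[0.49501582 0.13989701 0.40246969] 0.008613509225682818 (array([-0.11,  0.19,  3.32]), array([ 0.  , -0.01, -0.02]))
top blue_tray 0.27 [436. 235.] [ 0.56  -0.179  0.207]
top tab_top 0.76 [256. 251.] [0.492 0.141 0.253]
top window 0.76 [167. 242.] [0.528 0.359 0.058]
top window 0.73 [244. 157.] [0.734 0.22  0.058]
scene blue_tray 0.96 [369. 167.] [0.548 0.166 0.207]
scene tab_top 0.72 [188. 325.] [ 0.647 -0.362  0.253]
scene tray_far 0.83 [400. 170.] [0.606 0.2   0.216]
scene window 0.94 [365. 213.] [0.546 0.17  0.058]
scene window 0.89 [405. 170.] [0.51  0.359 0.058]
scene window 0.68 [439. 244.] [0.729 0.223 0.058]
scene window 0.58 [326. 169.] [0.369 0.211 0.058]
```

View pics/s5.png

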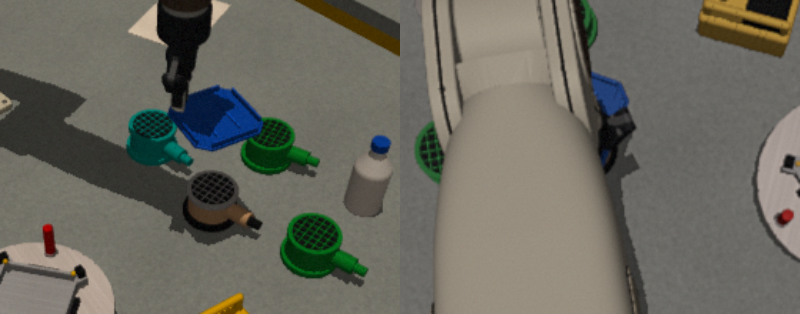

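The picture shows the tray held level directly above the beige detector at (213,197). I'll lower it to 5 cm above the window.

Call:
{"method": "arm_command", "body": {
  "series": [
    {"tx": -0.1,"ty": 0.19,"tz": 0.7,"wx": 0,"wy": 0,"wz": 0,"jaw": -1},
    {"tx": -0.1,"ty": 0.19,"tz": 1.5,"wx": 0,"wy": 0,"wz": 0,"jaw": -1},
    {"tx": -0.1,"ty": 0.19,"tz": 2.3,"wx": 0,"wy": 0,"wz": 0,"jaw": -1},
    {"tx": -0.1,"ty": 0.19,"tz": 2.9,"wx": 0,"wy": 0,"wz": 0,"jaw": -1},
    {"tx": -0.1,"ty": 0.19,"tz": 3.25,"wx": 0,"wy": 0,"wz": 0,"jaw": -1}
  ]
}}

```text
time: 19.0
ee_pos: [0.4944, 0.1465, 0.3032]
orientation: [-0.002, -0.258, 0.966, 0.0]
ft_force: [0.5, 0.5, -1.1]
width: 0.0091
finger_force: 58.7
```

Call:
{"method": "arm_command", "body": {
  "series": [
    {"tx": 0,"ty": 0,"tz": 0,"wx": 0,"wy": 0,"wz": 0,"jaw": -1},
    {"tx": 0,"ty": 0,"tz": 0,"wx": 0,"wy": 0,"wz": 0,"jaw": -1},
    {"tx": 0,"ty": 0,"tz": 0,"wx": 0,"wy": 0,"wz": 0,"jaw": -1},
    {"tx": 0,"ty": 0,"tz": 0,"wx": 0,"wy": 0,"wz": 0,"jaw": -1},
    {"tx": 0,"ty": 0,"tz": 0,"wx": 0,"wy": 0,"wz": 0,"jaw": -1}
  ]
}}

```text
time: 19.5
ee_pos: [0.4952, 0.1468, 0.3057]
orientation: [0.0, -0.258, 0.966, 0.0]
ft_force: [-0.1, -0.7, -1.6]
width: 0.0087
finger_force: 58.7
```

Run:
```python
from h import *
s=bot.observe();print(s['time'],s['ee_pos'],s['width'],s['ft_force'],np.abs(s['qd']).max()); z=s['ee_pos'][2]-.195
c="scene";im=snap(c,"fin.png")
for l,h in(("blue_tray",z),("tray_far",z+.0085),("window",.058),("disc_mark",.05),("pointer",.05)):
    for r in optics.landmark_of(l,c)[:4]: print(l,round(r["score"],2),np.round(r["centre"]),np.round(atz(c,r["centre"],h),3))
```

```text
19.5 [0.49519288 0.14678027 0.30566692] 0.00868941492414203 [-0.10896568 -0.67958834 -1.6103738 ] 0.006988497068363283
blue_tray 0.59 [369. 195.] [0.544 0.179 0.111]
window 0.98 [439. 243.] [0.728 0.225 0.058]
window 0.82 [368. 213.] [0.551 0.174 0.058]
window 0.7 [406. 171.] [0.514 0.358 0.058]
window 0.7 [327. 167.] [0.365 0.217 0.058]
disc_mark 0.97 [183. 322.] [ 0.504 -0.317  0.05 ]
pointer 0.68 [187. 323.] [ 0.511 -0.313  0.05 ]
pointer 0.2 [473. 224.] [0.741 0.339 0.05 ]
```

The tray measures about 9 mm or less from the window's centre and 53 mm above it, at rest.

```bash
python3 -c "
from rig import bot;print(bot.close_job())"
```

```text
the job is handed in; nothing more can be done
None
```

I handed the job in at about 19.5 s, with no verdict returned: the disc is in its detent, the blue tray was peeled out tab corner first, and it is held level and still about 5 cm above the beige detector's window, about 9 mm or less off centre.

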